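# Find where the display box cover binds and set its stop

### The job

The clear sliding cover of the little display box sticks somewhere along its track before it is shut. Slide it gently towards closed until you feel it bind, without forcing it, then back it off about 15 mm from there. Then slide the small stop on the front rail up against the cover's edge, leaving the cover where you set it, so that nobody jams it again; leave the other things on the counter and in the box alone.

Things in the scene. Friction and masses are not known exactly. Their poses are not given: they have to be found in the camera images.
- case: Low black open-topped display box, 130 (x) x 340 (y) x 65 mm high, fixed to the counter. Origin at the centre of its underside, z up, y along its length (the sliding direction; +y is the closing direction), -x its front (robot side). Aluminium rails 16 mm wide lie on its two long edges, tops at z = 80 mm, with small grey end caps up to 82 mm.
- rear_rail: The aluminium rail on the far (+x) long edge of the box; its origin and axes are those of case. In its groove is a tight spot that cannot be seen, elsewhere each time: the cover begins to bind somewhere 50 to 100 mm from fully open, and the resistance then grows by about 1.2 N per mm on top of the friction. More than 15 N on top of the friction is forcing it.
- cover: Clear 5 mm panel, 100 (x) x 170 (y) mm, top at z = 75 mm of the box, sliding along the box's y between the rails. Its origin is the box's origin when fully open; it moves to the box's +y to close (155 mm of travel), axes as the box. Starts 6 to 25 mm from fully open. Slides with about 4 N of steady friction and stays where left; let go while bound, it may spring back a few mm.
- cover_handle (a point): Centre of the upright aluminium grip tab in the middle of the cover: 12 mm thick along the sliding direction (y), 44 mm wide (x), its top at 109 mm and its foot plate at 78 mm above the counter (this point at 95 mm). Axes as the box.
- cover_edge (a point): Middle of the front lug on the cover's leading (+y) edge, on its +y face, where the stop meets it: the lug sits over the front rail, 24 mm wide (x), 10 mm along y, 81.5 to 91.5 mm above the counter (this point at 86.5 mm). 85 mm ahead (+y) of the cover's handle. Axes as the box.
- stop_handle (a point): Centre of the upright tab of the stop, a small dark steel clip on the front rail near the box's +y end. The tab is 12 mm thick along y, 26 mm wide (x), its top 121 mm above the counter (this point 110 mm); its foot is 18 mm along y and 91.5 mm high. It slides along the rail (box y) with about 1.5 N of friction, stays where left and can go up to about 125 mm to -y. Axes as the box.
- stop_face (a point): Middle of the stop's -y face, 86.5 mm above the counter, which meets the cover's lug; 9 mm to -y of the stop's handle. Axes as the box.
- coin_roll_1: Paper coin roll, 64 mm long, 22 mm thick, lying in the box; leave alone.
- coin_roll_3: Paper coin roll, 64 mm long, 26 mm thick, lying in the box; leave alone.
- desk_bell: Counter bell, 70 mm wide, 54 mm high, left of the box; leave alone.
- stapler: Stapler, 153 x 39 x 55 mm, farther left; leave alone.
- stamp: Wooden hand stamp, 72 mm high, right of the box; leave alone.

How it is judged (in metres and radians):
On the way, in this order (a step that is already met when the one before it is completed fails the run):
1. the cover has been slid into the tight spot (pressing on it with more than 2.5 N over its running friction) (contact force between cover and rear_rail above 2.5 N), for 0.1 s.
2. the cover has been backed off: its edge lies 4 to 22 mm short of where binding begins (y of bind_mark in the frame of cover_edge between 0.004 and 0.022 m), for 0.2 s.
At the end, for the whole second after the job is handed in: The cover stands 4 to 22 mm short of the place where binding begins, at rest, and the stop's face is within 3 mm of the lug on the cover's edge (all of step 2 and distance between stop_face and cover_edge below 0.003 m and linear speed of cover below 0.005 m/s); the robot touches nothing.
It fails at once if the cover is forced: more than 15 N on the tight spot (contact force between cover and rear_rail above 15 N).
It fails at once if a coin roll, the bell, the stapler or the stamp is moved by more than 40 mm (distance of any of coin_roll_1, coin_roll_3, desk_bell, stapler, stamp from where it was at the start of the episode above 0.04 m).
It also fails if it takes over 48 s, if anything falls off the work surface, if the arm or the gripper's body presses on something with over 40 N, if the wrist force passes 120 N, or if a joint passes its speed limit or range.

### The arm

A 6-joint arm with a two-finger parallel gripper is mounted at the origin on a cart in front of the work surface, level with it; the furniture and walls round the work are solid. World frame = base frame: x ahead of the robot, y to its left, z up, the work surface at z = 0. Lengths are in mm, angles in rad, forces in N, time in s.
With the tool pointing down it reaches from about 350 to 875 mm from the base axis. Payload 4.2 kg.
Tool frame: the origin (TCP) lies on the mounting face of the last link; the fingertips stand 173 mm ahead of it and the grasp point (between the pads) lies grip_point_offset ahead of it (grip_point_offset is the distance from the TCP to the grasp point, in mm); z points along the fingers, y is the line along which they close (so a half turn about z gives the same grasp; the last joint's range is limited). The gripper opens to 85 mm and grips with 20 to 120 N. Pads are 22 mm wide; open, the fingers measure 114 mm over their backs; the gripper's body (76 mm by 85 mm) begins 54 mm behind the grasp point. The pads swing forward as they close: fully open they stand 13 mm farther back than shut.
Start: joints at [1.535, 0.385, 0.008, 0, -1.194, -0.259], TCP at [181.561, 598.027, 404.712] pointing down, gripper open.
Joint ranges: [-3.14, 3.14], [-1.21, 2.06], [-1.07, 1.41], [-3.16, 2.05], [-2.99, -0.16], [-3.1, 3.1]. Speed limits (rad/s): [2.79, 2.79, 3.14, 3.14, 3.14, 3.14].

### API

Orientations are given as a unit quaternion [x, y, z, w].
In Python, from bench import read_state, get_image, job_done, recognise, place_of, grip_point_offset gives the robot as it stands. The module is installed in compiled form; this text tells all that it offers.
- The arm moves only by the tool carry_out, never from a script. Its arguments are lists of equal length, an entry for each row: "slide": the shift along the tool's x, y, z in m, a list of three; "roll": the turn about the tool's z in degrees; "claw": the finger opening in m, from 0 to 0.0854. A call has 1 to 8 rows; each row is the pose to reach, as a shift and turn from the pose commanded when the call began, along the tool's axes at that moment; what a row does not reach only later rows make up. A row lasts 1/8 s, in which the tool goes at most 62.5 mm and 10.7 degrees, less where a joint would pass 70% of its speed; a pose out of reach is approached as far as the arm can. A call with a gripper value outside its range is refused whole. The fingers move at their own pace and stop on an object; the grip force is fixed at half the most. Time passes only in rows, so rows that repeat a pose let the fingers close. It gives the time, the measured TCP pose, the force, the opening and the grip force at its end, in the units of the state.
- read_state(): the state, without advancing time (a new reading comes with each control period).
- get_image(name): name is "scene" or "top" or "wrist"; returns a dict with "img" (420x560x3 uint8, red, green, blue), "z_map" (420x560 float32, mm along the optical axis (not along the pixel's ray), 0 where there is no reading), "mtx" (3x3 intrinsics, pixels), "world_from_camera" (4x4, takes a point from camera to world coordinates); the wrist camera has in their place "T_tool_cam" (4x4, takes a point from camera to tool coordinates, whose origin is the TCP and whose axes are the flange's). Camera axes: x right, y up, looking along -z (the intrinsics and any distortion apply to the point x, -y, -z); pixel columns grow to the right and rows downward; lengths in mm; the calibration is good to about 2 mm. A picture is of the moment at which its call begins: read the wrist's pose just before it.
- job_done(): hands the job in; it is judged then, once.
Trained networks look in a picture, given as the dict that the camera call returned (one of the last four; its "shot" number tells which), for a name from the list of things; names that differ only in an ending like _2 or _b are one class to them, and where a whole thing is asked for, a point or a joint stands for the part that bears it (a point fixed in the world has none). Each returns a list of dicts, best first, with "conf" (0 to 1); they miss things now and then, are a little off and sometimes report something else, mostly with a low value. They report only what shows in the picture. A call takes as long as a camera call.
- recognise(picture, thing): "at" ([column, row] in pixels, amid what is visible of it).
- place_of(picture, thing): "at" ([column, row] in pixels: a listed point, or the origin of a listed thing).
The state is a dict: "clock": time; "joints": joint angles; "joint_vel": joint speeds; "joint_efforts": joint torques, N m; "position": TCP position; "ee_rot": TCP orientation; "contact_force": force on the tool from outside, world axes, zero at the start; "wrist_torque": the same for the moment, N m; "gripper_width": finger opening in mm; "grasp_force": force on a finger pad.
Only numpy, scipy, OpenCV 4.12 (cv2) and the standard library are available. Lean on these libraries where they do the work, as an engineer would, in place of code of your own. Each camera call takes 0.05 s, during which the arm holds its last target. There are 200 camera calls.

## Working session

There is one attempt and no reset: what is moved stays moved. The work goes in short steps, Python scripts to look and compute and a tool call to move; the robot and the scene stay as the last step left them, time stands still between calls to the robot, and variables do not carry over. Pictures are saved under pics/ and viewed, at most 10 in all, crops included, and the job is handed in when it is done.

Besides the shell and the picture viewer there is one more tool, called after ">>>" as a command line: name --pt "numbers of a row" for each row, then --argument value for the rest. carry_out: Moves the arm, as the interface text tells. Its arguments: {"type":"object","properties":{"slide":{"type":"array"},"roll":{"type":"array"},"claw":{"type":"array"}},"required":["slide","roll","claw"]}

```bash
mkdir -p pics; cat > h.py <<'E'
import numpy as np, cv2
from scipy.spatial.transform import Rotation as R
from bench import *
def cam(p,st):
    if "world_from_camera" in p: return np.array(p["world_from_camera"])
    T=np.eye(4);T[:3,:3]=R.from_quat(st["ee_rot"]).as_matrix();T[:3,3]=st["position"]
    return T@np.array(p["T_tool_cam"])
def ray(p,T,uv):
    d=np.linalg.inv(np.array(p["mtx"]))@[uv[0],uv[1],1]
    return T[:3,3],T[:3,:3]@[d[0],-d[1],-d[2]]
def atz(p,T,uv,z):
    o,d=ray(p,T,uv);return o+d*(z-o[2])/d[2]
def snap(n,f):
    st=read_state();p=get_image(n);cv2.imwrite("pics/"+f,p["img"][:,:,::-1]);return p,cam(p,st),st
Z=dict(cover_handle=95,cover_edge=86.5,stop_handle=110,stop_face=86.5,case=0)
def look(n,f,names=Z):
    p,T,st=snap(n,f)
    for k in names:
        for r in place_of(p,k)[:2]:
            print(n,k,round(r["conf"],2),np.round(r["at"],1),np.round(atz(p,T,r["at"],Z[k]),1))
    return p,T,st
E
python3 - <<'E'
from h import *
st=read_state();print(st,grip_point_offset, R.from_quat(st["ee_rot"]).as_matrix().round(3))
for n in["top","scene","wrist"]: look(n,n+"0.png")
a=cv2.imread("pics/top0.png");b=cv2.imread("pics/scene0.png");cv2.imwrite("pics/ab.png",cv2.resize(np.vstack([a,b]),(448,600))) if 0 else None
E
```

```text
{'clock': 0.0, 'joints': array([ 1.53458944e+00,  3.85545732e-01,  6.64256708e-03, -4.84027654e-04,
       -1.19397931e+00, -2.58605255e-01]), 'joint_vel': array([ 4.10389793e-05, -3.71371140e-05,  2.20675267e-05,  1.76384488e-03,
        1.68069206e-03, -1.15058050e-03]), 'joint_efforts': array([-5.79205880e-05, -3.92287338e+01,  1.88403207e+01,  4.18622196e+00,
       -4.58371360e-03,  3.45939362e-06]), 'position': array([181.50472742, 597.85478761, 403.63648133]), 'ee_rot': array([ 9.89141702e-01, -1.46961065e-01, -1.07802033e-04,  1.06159208e-03]), 'contact_force': array([ 0.4234224 , -0.71142176, -0.67736654]), 'wrist_torque': array([-0.02992719,  0.02361149,  0.00049842]), 'grasp_force': 0.0, 'gripper_width': 85.43413750287078} 154.70000000000002 [[ 0.957 -0.291 -0.001]
 [-0.291 -0.957 -0.002]
 [ 0.     0.002 -1.   ]]
top cover_handle 0.78 [360.6 204.1] [ 470.8 -378.7   95. ]
top cover_edge 0.84 [324.4 222.1] [ 421.1 -277.    86.5]
top stop_handle 0.6 [284.4 214.7] [ 440.1 -164.7  110. ]
top stop_face 0.4 [288.7 216.8] [ 436.5 -176.5   86.5]
top case 0.58 [338.1 204.6] [ 481.3 -324.2    0. ]
top case 0.54 [214.9 217.5] [443.9  45.7   0. ]
scene cover_handle 0.64 [343.3 239. ] [ 465.4 -384.6   95. ]
scene cover_edge 0.74 [303.3 230. ] [ 431.6 -276.5   86.5]
scene stop_handle 0.45 [277.6 209.5] [ 428.3 -184.   110. ]
scene stop_face 0.67 [274.6 214.4] [ 429.3 -170.    86.5]
scene case 0.66 [322.8 254.4] [ 471.1 -311.4    0. ]
```

View pics/top0.png

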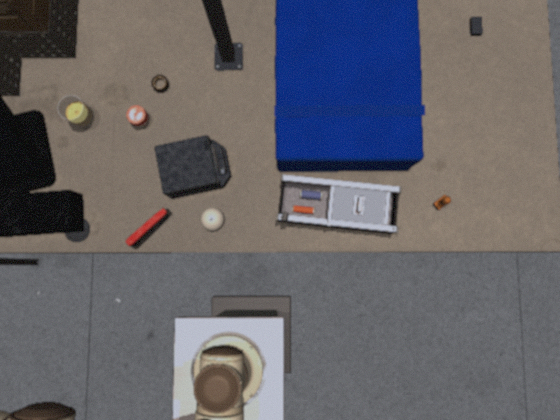

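View pics/scene0.png

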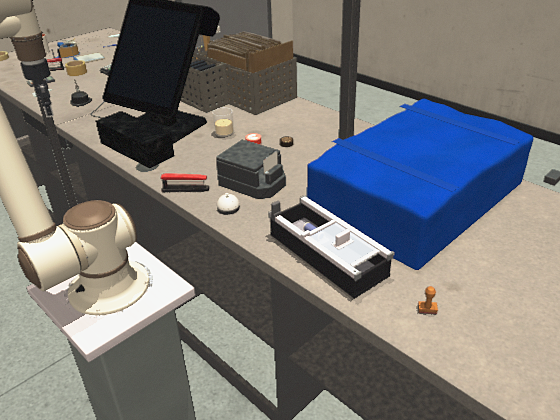

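Top view: box at about (340,205), with its length nearly along world y and rotated a few degrees. The stop is at its left end and the stamp to its right. Next I'll move the wrist over it.

>>> carry_out --pt "0.035 0.05 0" --pt "0.07 0.1 0" --pt "0.105 0.155 0" --pt "0.14 0.21 0" --pt "0.175 0.26 0" --pt "0.21 0.315 0" --pt "0.245 0.365 0" --pt "0.28 0.415 0" --roll '[0, 0, 0, 0, 0, 0, 0, 0]' --claw '[0.085, 0.085, 0.085, 0.085, 0.085, 0.085, 0.085, 0.085]'

```text
clock: 1.9
position: [327.7, 121.1, 405.3]
ee_rot: [0.989, -0.146, 0.001, -0.001]
contact_force: [1.5, -0.5, -0.2]
gripper_width: 85.2
grasp_force: 0.0
```

>>> carry_out --pt "0.024 0.045 0" --pt "0.048 0.09 0" --pt "0.072 0.135 0" --pt "0.096 0.18 0" --pt "0.12 0.225 0" --pt "0.144 0.27 0" --pt "0.168 0.315 0" --pt "0.188 0.36 0" --roll '[-2, -4, -6, -8, -10, -12, -12, -12]' --claw '[0.085, 0.085, 0.085, 0.085, 0.085, 0.085, 0.085, 0.085]'

```text
clock: 2.9
position: [403.2, -277.9, 404.9]
ee_rot: [0.999, -0.043, 0.0, 0.0]
contact_force: [1.5, 0.5, 0.2]
gripper_width: 84.9
grasp_force: 0.0
```

```bash
python3 - <<'E'
from h import *
p,T,st=look("wrist","w1.png")
print(st["position"],st["joints"],R.from_quat(st["ee_rot"]).as_matrix().round(3),T[:3,3])
np.savez("w1.npz",z=p["z_map"],m=p["mtx"],T=T)
E
```

```text
wrist cover_handle 0.84 [385. 116.] [ 470.2 -378.    95. ]
wrist cover_edge 0.7 [286.6 173.6] [ 424.4 -287.6   86.5]
wrist stop_handle 0.73 [151.3 181.4] [ 432.6 -166.4  110. ]
wrist stop_face 0.71 [170.8 176.3] [ 431.3 -175.7   86.5]
wrist case 0.87 [309.7 113.9] [ 475.2 -321.1    0. ]
[ 403.18709456 -277.94902862  404.90734185] [-2.71133049e-01  1.52949581e-01 -3.13559991e-01  1.09285281e-04
 -1.10349408e+00  1.75618771e+00] [[ 0.996 -0.086  0.001]
 [-0.086 -0.996 -0.   ]
 [ 0.001  0.    -1.   ]] [ 484.63495777 -284.96010509  373.57207152]
```

View pics/w1.png

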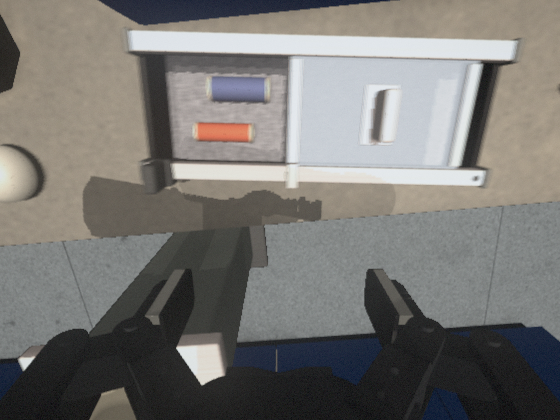

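The wrist view shows the box with the handle at (385,116), the lug at (292,178) and the stop at (151,176). I'll compute the yaw from the rails.

```bash
python3 - <<'E'
from h import *
d=np.load("w1.npz");p=dict(mtx=d["m"]);T=d["T"]
def P(uv,z): return atz(p,T,uv,z)[:2].round(1)
for a,b in [((135,42),(515,50)),((175,172),(480,177))]:
    A,B=P(a,81),P(b,81);v=A-B;print(A,B,np.degrees(np.arctan2(-v[0],v[1])))
# depth-based handle top & stop top
z=d["z"];v,u=np.mgrid[:420,:560];K=d["m"]
c=np.stack([(u-K[0,2])/K[0,0]*z,-(v-K[1,2])/K[1,1]*z,-z,np.ones_like(z)],-1)@T.T
for n,(x0,x1,y0,y1),(l,h) in [("handle",(350,410,75,155),(100,118)),("stop",(135,170,150,200),(112,130)),("lug",(275,310,155,195),(86,99))]:
    q=c[y0:y1,x0:x1].reshape(-1,4);q=q[(q[:,2]>l)&(q[:,2]<h)]
    if len(q)>5:
        print(n,len(q),np.median(q[:,:3],0).round(1),np.percentile(q[:,:3],[3,97],0).round(1),cv2.minAreaRect(q[:,:2].astype(np.float32)))
E
```

```text
[ 549.1 -166.3] [ 514.9 -493.7] -5.963453590312854
[ 434.2 -178.6] [ 403.6 -477.7] -5.84143116750221
handle 855 [ 470.9 -374.2  108. ] [[ 450.2 -381.5  101.5]
 [ 490.1 -368.6  109.7]] ((470.08795166015625, -375.58294677734375), (12.856501579284668, 43.8682861328125), 84.045166015625)
stop 485 [ 436.6 -168.1  120.2] [[ 424.4 -172.5  112.7]
 [ 448.  -161.2  121.8]] ((436.06890869140625, -166.51126098632812), (12.12540340423584, 25.282743453979492), 81.6670150756836)
lug 258 [ 423.1 -290.3   90.8] [[ 411.3 -295.4   88.6]
 [ 433.5 -285.5   92.3]] ((422.38336181640625, -290.3072509765625), (9.838933944702148, 23.247644424438477), 83.0159912109375)
```

>>> carry_out --pt "0.037 0.046 0.0" --pt "0.075 0.0915 0.01" --pt "0.075 0.0915 0.05" --pt "0.075 0.0915 0.09" --pt "0.075 0.0915 0.12" --pt "0.075 0.0915 0.135" --pt "0.075 0.0915 0.145" --pt "0.075 0.0915 0.148" --roll '[1, 1, 1, 1, 1, 1, 1, 1]' --claw '[0.06, 0.06, 0.06, 0.06, 0.06, 0.06, 0.06, 0.06]'

```text
clock: 4.2
position: [470.3, -373.3, 257.2]
ee_rot: [0.999, -0.051, 0.0, 0.0]
contact_force: [-0.8, 0.6, 0.6]
gripper_width: 59.8
grasp_force: 0.0
```

```bash
python3 - <<'E'
from h import *
p,T,st=look("wrist","w2.png",["cover_handle"])
print(st["position"],R.from_quat(st["ee_rot"]).as_matrix().round(3),st["contact_force"],st["joints"])
E
```

```text
wrist cover_handle 0.59 [282.5 286.7] [ 467.2 -375.1   95. ]
wrist cover_handle 0.55 [183.1 215.3] [ 509.7 -333.2   95. ]
[ 470.34739389 -373.30276094  257.17794557] [[ 0.995 -0.102  0.001]
 [-0.102 -0.995 -0.001]
 [ 0.001  0.    -1.   ]] [-0.76005207  0.61103887  0.55572543] [-4.01474844e-01  4.83476149e-01 -2.40225736e-01  2.06409611e-04
 -8.46089279e-01  1.87012771e+00]
```

View pics/w2.png

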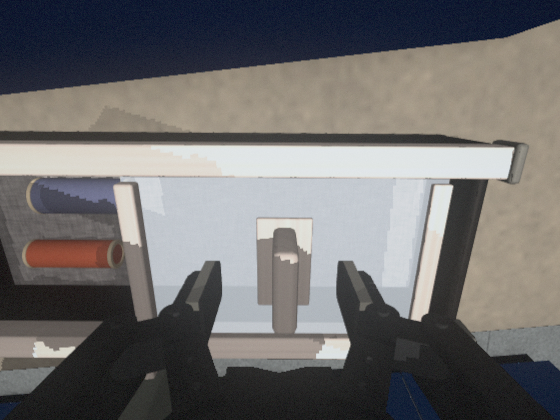

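The tab at (285,270) sits between the fingers at (205,290) and (360,290). Closing now.

>>> carry_out --pt "0 0.001 0" --pt "0 0.001 0" --pt "0 0.001 0" --pt "0 0.001 0" --roll '[0, 0, 0, 0]' --claw '[0.03, 0.015, 0, 0]'

```text
clock: 4.8
position: [469.9, -374.9, 257.4]
ee_rot: [0.999, -0.052, 0.0, 0.0]
contact_force: [-0.8, -1.1, 3.0]
gripper_width: 10.7
grasp_force: 59.1
```

>>> carry_out --pt "0 -0.004 0" --pt "0 -0.008 0" --pt "0 -0.012 0" --pt "0 -0.016 0" --pt "0 -0.019 0" --pt "0 -0.021 0" --pt "0 -0.022 0" --roll '[0, 0, 0, 0, 0, 0, 0]' --claw '[0, 0, 0, 0, 0, 0, 0]'

```text
clock: 5.68
position: [472.4, -352.6, 257.4]
ee_rot: [0.999, -0.051, 0.0, 0.0]
contact_force: [-0.9, -4.5, 6.1]
gripper_width: 11.0
grasp_force: 59.6
```

>>> carry_out --pt "0 -0.002 0" --pt "0 -0.004 0" --pt "0 -0.006 0" --pt "0 -0.008 0" --pt "0 -0.008 0" --roll '[0, 0, 0, 0, 0]' --claw '[0, 0, 0, 0, 0]'

```text
clock: 6.3
position: [473.2, -344.5, 257.3]
ee_rot: [0.999, -0.051, 0.0, 0.0]
contact_force: [-1.4, -3.0, 6.2]
gripper_width: 10.7
grasp_force: 59.7
```

>>> carry_out --pt "0 -0.002 0" --pt "0 -0.004 0" --pt "0 -0.006 0" --pt "0 -0.008 0" --pt "0 -0.008 0" --roll '[0, 0, 0, 0, 0]' --claw '[0, 0, 0, 0, 0]'

```text
clock: 6.92
position: [474.1, -336.6, 257.3]
ee_rot: [0.999, -0.051, 0.001, 0.0]
contact_force: [-1.4, -2.6, 5.1]
gripper_width: 10.9
grasp_force: 59.7
```

>>> carry_out --pt "0 -0.002 0" --pt "0 -0.004 0" --pt "0 -0.006 0" --pt "0 -0.008 0" --pt "0 -0.008 0" --roll '[0, 0, 0, 0, 0]' --claw '[0, 0, 0, 0, 0]'

```text
clock: 7.55
position: [475.0, -328.6, 257.3]
ee_rot: [0.999, -0.051, 0.001, 0.0]
contact_force: [-0.6, -2.5, 5.3]
gripper_width: 10.7
grasp_force: 59.7
```

>>> carry_out --pt "0 -0.002 0" --pt "0 -0.004 0" --pt "0 -0.006 0" --pt "0 -0.008 0" --pt "0 -0.008 0" --roll '[0, 0, 0, 0, 0]' --claw '[0, 0, 0, 0, 0]'

```text
clock: 8.18
position: [475.8, -320.6, 257.3]
ee_rot: [0.999, -0.051, 0.001, 0.0]
contact_force: [-0.1, -1.9, 5.3]
gripper_width: 10.8
grasp_force: 59.6
```

>>> carry_out --pt "0 -0.002 0" --pt "0 -0.004 0" --pt "0 -0.006 0" --pt "0 -0.008 0" --pt "0 -0.008 0" --roll '[0, 0, 0, 0, 0]' --claw '[0, 0, 0, 0, 0]'

```text
clock: 8.8
position: [476.6, -312.9, 257.3]
ee_rot: [0.999, -0.051, 0.001, 0.0]
contact_force: [-0.4, -4.7, 5.7]
gripper_width: 11.0
grasp_force: 59.6
```

>>> carry_out --pt "0 -0.001 0" --pt "0 -0.002 0" --pt "0 -0.002 0" --roll '[0, 0, 0]' --claw '[0, 0, 0]'

```text
clock: 9.18
position: [476.8, -311.4, 257.3]
ee_rot: [0.999, -0.051, 0.001, 0.001]
contact_force: [-1.5, -6.9, 4.3]
gripper_width: 10.8
grasp_force: 59.5
```

>>> carry_out --pt "0 -0.001 0" --pt "0 -0.002 0" --pt "0 -0.002 0" --roll '[0, 0, 0]' --claw '[0, 0, 0]'

```text
clock: 9.55
position: [477.0, -309.7, 257.4]
ee_rot: [0.999, -0.051, 0.001, 0.001]
contact_force: [-0.6, -7.5, 4.7]
gripper_width: 10.8
grasp_force: 59.5
```

>>> carry_out --pt "0 -0.001 0" --pt "0 -0.002 0" --pt "0 -0.002 0" --roll '[0, 0, 0]' --claw '[0, 0, 0]'

```text
clock: 9.93
position: [477.1, -308.0, 257.3]
ee_rot: [0.999, -0.051, 0.001, 0.001]
contact_force: [-1.0, -9.7, 3.7]
gripper_width: 10.8
grasp_force: 59.4
```

```bash
python3 - <<'E'
from h import *
for i in range(6):
    get_image("wrist");s=read_state();print(s["clock"],s["position"].round(2),s["contact_force"].round(1))
E
```

```text
9.975 [ 477.12 -308.03  257.34] [-1.7 -9.7  3.2]
10.025 [ 477.09 -308.04  257.34] [ -1.5 -10.4   3.4]
10.075 [ 477.12 -308.03  257.37] [ -1.7 -10.2   2.4]
10.125 [ 477.1  -308.04  257.34] [-1.  -9.9  3.5]
10.175 [ 477.11 -308.04  257.34] [ -1.5 -10.7   3.1]
10.225 [ 477.09 -308.04  257.32] [-1.3 -9.2  3.5]
```

Binding is clear: about 10 N against about 3 N running, with onset near y = -313.5. Backing off to about y = -328.

>>> carry_out --pt "0 0.004 0" --pt "0 0.008 0" --pt "0 0.012 0" --pt "0 0.016 0" --pt "0 0.019 0" --pt "0 0.021 0" --pt "0 0.021 0" --pt "0 0.021 0" --roll '[0, 0, 0, 0, 0, 0, 0, 0]' --claw '[0, 0, 0, 0, 0, 0, 0, 0]'

```text
clock: 11.22
position: [475.2, -326.6, 257.3]
ee_rot: [0.999, -0.051, 0.001, -0.001]
contact_force: [-1.7, 2.7, 7.7]
gripper_width: 10.6
grasp_force: 60.0
```

>>> carry_out --pt "0 0 0" --pt "0 0 0" --pt "0 0 -0.01" --pt "0 0 -0.04" --pt "0 0 -0.09" --pt "-0.02 -0.03 -0.12" --pt "-0.04 -0.05 -0.14" --pt "-0.04 -0.05 -0.14" --roll '[0, 0, 0, 0, 0, 0, 0, 0]' --claw '[0.03, 0.05, 0.05, 0.05, 0.05, 0.05, 0.05, 0.05]'

```text
clock: 12.22
position: [439.2, -273.2, 399.4]
ee_rot: [0.999, -0.051, 0.002, 0.0]
contact_force: [0.6, -0.2, 0.0]
gripper_width: 50.2
grasp_force: 0.0
```

```bash
cat > m.py <<'E'
from h import *
import sys
p,T,st=snap("wrist",sys.argv[1]);print(st["position"].round(1))
z=p["z_map"];v,u=np.mgrid[:420,:560];K=np.array(p["mtx"])
c=np.stack([(u-K[0,2])/K[0,0]*z,-(v-K[1,2])/K[1,1]*z,-z,np.ones_like(z)],-1)@T.T
P=lambda q:np.array([q[0],q[1]])
a=np.radians(5.9);ey=np.array([np.sin(a),np.cos(a)]);ex=np.array([np.cos(a),-np.sin(a)])
o=np.array([475.2,-326.6])
d=c[...,:2]-o;bx=d@ex;by=d@ey;h=c[...,2]
for n,m in dict(handle=(abs(bx)<30)&(abs(by)<20)&(h>104)&(h<114),
  stop=(abs(bx+50)<35)&(by>20)&(by<190)&(h>115)&(h<126),
  lug=(abs(bx+57)<16)&(abs(by-80)<12)&(h>87)&(h<98)&(z>0)).items():
    if m.sum()>20: print(n,m.sum(),"box x,y,h med",np.round([np.median(bx[m]),np.median(by[m]),np.median(h[m])],1),"x",np.percentile(bx[m],[2,98]).round(1),"y",np.percentile(by[m],[2,98]).round(1))
E
python3 m.py w3.png
```

```text
[ 439.2 -273.2  399.4]
handle 696 box x,y,h med [  1.3   1.  108.1] x [-20.   21.2] y [-5.2  6.3]
stop 409 box x,y,h med [-54.4 154.2 120.4] x [-67.5 -43. ] y [149.7 160.6]
lug 236 box x,y,h med [-55.   80.3  90.9] x [-67.3 -44.4] y [75.9 85.1]
```

View pics/w3.png

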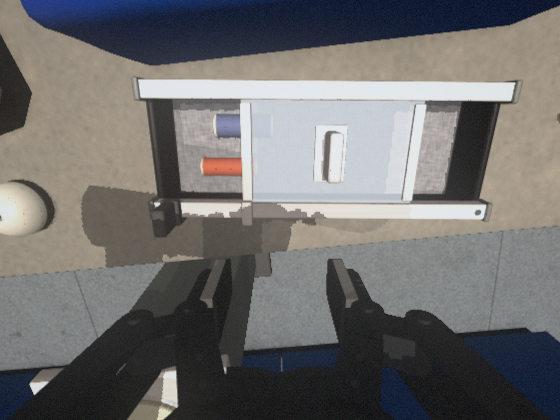

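The cover stayed where I left it, with the handle at (330,155), the lug at (248,210) and the stop at (163,215). The stop's face is about 60.8 mm from the lug. Next I'll grip the stop.

>>> carry_out --pt "-0.007 -0.053 0.0" --pt "-0.014 -0.1055 0.01" --pt "-0.014 -0.1055 0.05" --pt "-0.014 -0.1055 0.09" --pt "-0.014 -0.1055 0.115" --pt "-0.014 -0.1055 0.125" --pt "-0.014 -0.1055 0.13" --pt "-0.014 -0.1055 0.13" --roll '[0, 0, 0, 0, 0, 0, 0, 0]' --claw '[0.05, 0.05, 0.05, 0.05, 0.05, 0.05, 0.05, 0.05]'

```text
clock: 13.28
position: [437.3, -167.8, 267.0]
ee_rot: [0.999, -0.051, 0.0, 0.0]
contact_force: [0.5, 0.9, -0.2]
gripper_width: 49.6
grasp_force: 0.0
```

>>> carry_out --pt "0 0 0" --pt "0 0 0" --pt "0 0 0" --pt "0 0 0" --roll '[0, 0, 0, 0]' --claw '[0.03, 0.015, 0, 0]'

```text
clock: 13.78
position: [437.1, -167.6, 267.5]
ee_rot: [0.999, -0.052, 0.001, 0.0]
contact_force: [-1.7, 1.5, 6.2]
gripper_width: 10.8
grasp_force: 59.2
```

>>> carry_out --pt "0 0.008 0" --pt "0 0.017 0" --pt "0 0.026 0" --pt "0 0.035 0" --pt "0 0.044 0" --pt "0 0.051 0" --pt "0 0.055 0" --pt "0 0.055 0" --roll '[0, 0, 0, 0, 0, 0, 0, 0]' --claw '[0, 0, 0, 0, 0, 0, 0, 0]'

```text
clock: 14.78
position: [431.2, -222.8, 267.5]
ee_rot: [0.999, -0.052, 0.0, 0.0]
contact_force: [-2.1, -1.6, 5.4]
gripper_width: 10.8
grasp_force: 59.3
```

```bash
sed -i 's/(h>115)&(h<126)/(h>85)\&(h<98)\&(by<150)\&(by>60)\&(z>0)/' m.py; python3 m.py w4.png
```

```text
[ 431.2 -222.8  267.5]
handle 3047 box x,y,h med [  2.4   2.6 108. ] x [-19.8  21.2] y [-4.4  6.7]
stop 818 box x,y,h med [-44.8  86.6  90.6] x [-56.3 -42.9] y [ 76.1 107.4]
lug 428 box x,y,h med [-47.7  80.8  90.6] x [-58.1 -43.8] y [75.8 91.5]
```

View pics/w4.png

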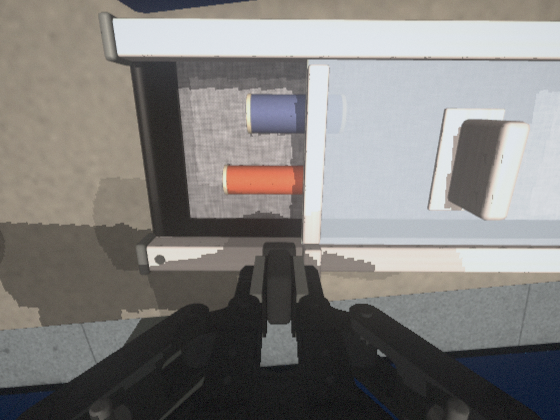

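The stop, at (280,280), has come up near the lug at (312,255), with a gap of about 4 mm. I'll creep in.

>>> carry_out --pt "0 0.001 0" --pt "0 0.002 0" --pt "0 0.003 0" --pt "0 0.003 0" --roll '[0, 0, 0, 0]' --claw '[0, 0, 0, 0]'

```text
clock: 15.32
position: [430.9, -225.4, 267.5]
ee_rot: [0.999, -0.052, 0.0, 0.0]
contact_force: [-3.4, 0.6, 6.7]
gripper_width: 11.2
grasp_force: 59.4
```

>>> carry_out --pt "0 0.0005 0" --pt "0 0.001 0" --pt "0 0.001 0" --roll '[0, 0, 0]' --claw '[0, 0, 0]'

```text
clock: 15.7
position: [430.8, -226.4, 267.5]
ee_rot: [0.999, -0.052, 0.0, 0.0]
contact_force: [-2.5, 0.5, 6.1]
gripper_width: 11.1
grasp_force: 59.4
```

>>> carry_out --pt "0 0.0005 0" --pt "0 0.001 0" --pt "0 0.001 0" --roll '[0, 0, 0]' --claw '[0, 0, 0]'

```text
clock: 16.08
position: [430.8, -227.1, 267.5]
ee_rot: [0.999, -0.052, 0.0, -0.0]
contact_force: [-1.9, 3.4, 7.8]
gripper_width: 10.8
grasp_force: 59.6
```

Contact felt (3.4 N), with the face at 85.4, as predicted. Releasing.

>>> carry_out --pt "0 0 0" --pt "0 0 0" --pt "0 0 -0.01" --pt "0 0 -0.04" --pt "0 0 -0.09" --pt "0 0 -0.13" --pt "0 0 -0.13" --roll '[0, 0, 0, 0, 0, 0, 0]' --claw '[0.025, 0.04, 0.04, 0.04, 0.04, 0.04, 0.04]'

```text
clock: 16.95
position: [431.3, -227.6, 400.9]
ee_rot: [0.999, -0.051, 0.004, 0.001]
contact_force: [-0.2, 0.3, -0.2]
gripper_width: 40.0
grasp_force: 0.0
```

```bash
sed -i 's/(h>85)&(h<98)&(by<150)&(by>60)/(h>116)\&(h<126)/' m.py; python3 m.py w5.png; python3 -c "
import cv2;a=cv2.imread('pics/w5.png');cv2.imwrite('pics/w5c.png',a)"
```

```text
[ 431.3 -227.6  400.9]
handle 741 box x,y,h med [  1.5   1.5 108.1] x [-20.1  21.1] y [-4.6  6.5]
stop 384 box x,y,h med [-54.9  94.1 120.4] x [-67.7 -43.6] y [ 88.8 100.3]
lug 317 box x,y,h med [-54.6  82.4  90.7] x [-67.6 -44. ] y [75.9 89.4]
```

View pics/w5.png

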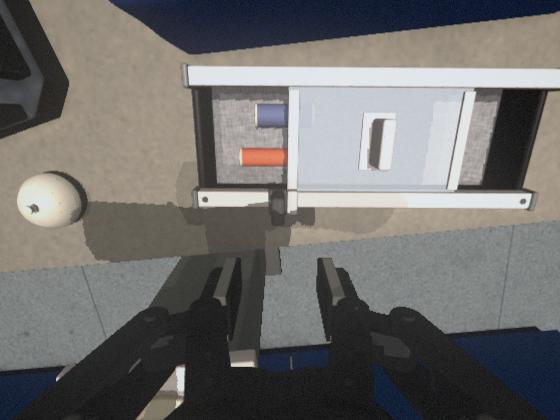

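The stop at (280,207) sits right against the lug at (292,203), and the cover has not moved.

```bash
python3 -c "
from bench import *
print(job_done())"
```

```text
the job is handed in; nothing more can be done
None
```

The job is handed in: I slid the cover until it bound (about 6–7 N over its running friction), backed it off to about 13 mm short of where binding begins, and set the stop against its lug without disturbing anything else; no verdict was returned.

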